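# Hold the check vial over the shielded detector

### The job

Get ready for a count: first press the lid of the small yellow source case down until it clicks fully shut, then take the red-capped vial out of the rack and carry it over the lead bricks to the upright detector. Finish while still holding the vial there, upright and still, centred over the detector's round black window with about 1 cm of air between the vial's base and the window. Never touch the detector or its bricks, and leave the two other vials and the jar where they stand.

Things in the scene. Friction and masses are not known exactly. Their poses are not given: they have to be found in the camera images.
- lid_press (a point): point on top of the small yellow source case's lid (black patch), on its middle line, 65 mm from the hinge axis towards the free front edge; a good place to press; 41.5 mm above the desk when shut. x points to the hinge along the lid, z out of its top. The case is fixed, 110 mm front to back, 100 mm wide, 42 mm high when shut
- lid_hinge (a point): middle of the lid's hinge axis, 29 mm above the desk, at the case's back edge (the side away from the robot); x and y turn with the case, y is the hinge axis
- lid (a joint): opening angle of the case's lid, rad: 0 fully shut, grows as it opens upward. Stiff hinge: it stays where it is left (0.4 to 0.8 at the start; 1 to 2 N at the press point moves it). From 0.1 rad on a sprung catch at the front edge resists (up to about 8 N at the press point, at 0.08 rad); below 0.04 rad it snaps in and holds the lid shut
- red_vial: the amber vial with a red cap, 24 mm in diameter, 55 mm high, about 20 g; origin at the centre of its base, z up along it. The straight body reaches 44 mm up from the base. It stands in one of three holes of a rack
- yellow_vial: yellow vial with white cap, same size, in the same rack; leave alone
- white_vial: whitish vial with white cap, same size, in the same rack; leave alone
- rack: light wooden block fixed to the desk, 46 (x) x 150 (y) x 20 mm high, origin at the centre of its underside. Three blind 27 mm holes at y = -48, 0, +48 mm, floors 8 mm above the desk, so a vial stands 43 mm out of the block. Which vial is where varies. Grip a vial with the fingers in front of and behind the block (along its x), where there is room
- window (a point): centre of the detector's flat top window (black disc 48 mm wide in a steel rim 64 mm wide), 60 mm above the desk; z up. An L of dark lead bricks 80 mm high stands round it: on its y+ side 66 to 90 mm from the centre, on its x+ side 70 to 94 mm; the other sides are open. All fixed
- jar: white plastic jar with blue screw cap, 59 mm in diameter, 70 mm high, origin at the centre of its base; a bystander in front of the case
Not all that is in view belongs to the job. There is more than one size of the part that bears lid_press; the job needs the largest.

How it is judged:
On the way, in this order (a step that is already met when the one before it is completed fails the run):
1. the case's lid is fully shut, past its catch, while the red-capped vial still stands in the rack (value of joint lid below 0.03 rad and height (world z) of red_vial below 0.02 m), for 0.2 s.
2. the red-capped vial is held clear above the rack (z of red_vial in the frame of rack above 0.035 m and contact force between the fingers and red_vial above 0.5 N), for 0.1 s.
At the end, for the whole second after the job is handed in: Lid shut (under 0.03 rad); red-capped vial held in the fingers, still (under 20 mm/s), upright within 8 degrees, its base within 8 mm of the window's centre and 4 to 17 mm above it, not touching the detector; the other vials and the jar upright, within 20 mm of where they stood (value of joint lid below 0.03 rad and horizontal distance between red_vial and window below 0.008 m and z of red_vial in the frame of window between 0.004 and 0.017 m and angle between red_vial's own z axis and vertical below 0.14 rad and linear speed of red_vial below 0.02 m/s and contact force between the fingers and red_vial above 0.5 N and contact force between red_vial and detector below 0.05 N and distance of each of yellow_vial, white_vial, jar from where it was at the start of the episode below 0.02 m and angle between each of yellow_vial, white_vial, jar's own z axis and vertical below 0.2 rad); the arm keeps its last pose, push and grip.
It fails at once if the detector or its bricks are touched (contact force between anything else and detector above 0.3 N).
It fails at once if another vial or the jar is knocked over or carried off (distance of any of yellow_vial, white_vial, jar from where it was at the start of the episode above 0.03 m or angle between any of yellow_vial, white_vial, jar's own z axis and vertical above 0.4 rad).
It also fails if it takes over 58 s, if anything falls off the work surface, if the arm or the gripper's body presses on something with over 40 N, if the wrist force passes 120 N, or if a joint passes its speed limit or range.

### The arm

A 6-joint arm with a two-finger parallel gripper is mounted at the origin on a cart in front of the work surface, level with it; the furniture and walls round the work are solid. World frame = base frame: x ahead of the robot, y to its left, z up, the work surface at z = 0. Lengths are in m, angles in rad, forces in N, time in s.
With the tool pointing down it reaches from about 0.35 to 0.975 m from the base axis. Payload 4.9 kg.
Tool frame: the origin (TCP) lies midway between the tips of the shut fingers; the grasp point (between the pads) lies 19 mm behind it; z points along the fingers, y is the line along which they close (so a half turn about z gives the same grasp; the last joint's range is limited). The gripper opens to 85 mm and grips with 20 to 120 N. Pads are 22 mm wide; open, the fingers measure 114 mm over their backs; the gripper's body (76 mm by 85 mm) begins 54 mm behind the grasp point. The pads swing forward as they close: fully open they stand 13 mm farther back than shut.
Start: joints at [-1.306, 0.053, 1.613, -0, 1.476, -0.119], TCP at [0.234, -0.58, 0.21] pointing down, gripper open.
Joint ranges: [-3.01, 3.01], [-1.01, 2.22], [0.06, 2.58], [-1.02, 4.17], [0.09, 2.62], [-3.14, 3.14]. Speed limits (rad/s): [2.57, 2.57, 3.14, 3.14, 3.14, 3.14].

### API

Orientations are given as a unit quaternion [w, x, y, z].
In Python, from plant import state, grab_frame, job_done, cut_out, place_of gives the robot as it stands.
- The arm moves only by the tool jog_arm, never from a script. Its argument "motion" is text: rows parted by semicolons, each of 7 numbers parted by spaces: the opening in per cent of the stroke, from 0 (shut) to 100 (fully open), then the shift along the tool's x, y, z as a fraction of full scale, then the turn, a rotation vector about the tool's x, y, z as a fraction of full scale. A call has exactly 5 rows; each row is the pose to reach, as a shift and turn from the pose commanded when the call began, along the tool's axes at that moment; what a row does not reach only later rows make up. Full scale, the value 1, is 50 cm for a shift and 1.5 rad for a turn. A row lasts 1/8 s, in which the tool goes at most 62.5 mm and 10.7 degrees, less where a joint would pass 70% of its speed; a pose out of reach is approached as far as the arm can. A call with a number of a shift or a turn outside -1 to 1 is refused whole. A call with a gripper value outside its range is refused whole. The fingers move at their own pace and stop on an object; the grip force is fixed at half the most. Time passes only in rows, so rows that repeat a pose let the fingers close, or fill a call up. It gives the time, the measured TCP pose, the force, the opening and the grip force at its end, in the units of the state.
- state(): the state, without advancing time (a new reading comes with each control period).
- grab_frame(name): name is "scene" or "top" or "wrist"; returns a dict with "color" (400x640x3 uint8, red, green, blue), "range_z" (400x640 float32, m along the optical axis (not along the pixel's ray), 0 where there is no reading), "intrinsics" (3x3 intrinsics, pixels), "world_from_camera" (4x4, takes a point from camera to world coordinates). Camera axes: x right, y up, looking along -z (the intrinsics and any distortion apply to the point x, -y, -z); pixel columns grow to the right and rows downward; lengths in m; the calibration is good to about 2 mm. A picture is of the moment at which its call begins.
- job_done(): hands the job in; it is judged then, once.
Trained networks look in the newest picture that a camera, given by its name, has taken for a name from the list of things; names that differ only in an ending like _2 or _b are one class to them, and where a whole thing is asked for, a point or a joint stands for the part that bears it (a point fixed in the world has none). Each returns a list of dicts, best first, with "p" (0 to 1); they miss things now and then, are a little off and sometimes report something else, mostly with a low value. They report only what shows in the picture. A call takes as long as a camera call. They do not tell look-alikes from the thing itself.
- cut_out(camera, thing): "pixels" (400x640 bool, what is visible of it).
- place_of(camera, thing): "at" ([x, y, z] in m, in world coordinates, good to about 4 mm: a listed point, or the origin of a listed thing).
The state is a dict: "time": time; "joint_pos": joint angles; "joint_vel": joint speeds; "joint_efforts": joint torques, N m; "tool_pos": TCP position; "tool_rot": TCP orientation; "contact_force": force on the tool from outside, world axes, zero at the start; "ft_torque": the same for the moment, N m; "gripper_width": opening from 0.0 (shut) to 1.0 (fully open); "grasp_force": force on a finger pad.
Only numpy, scipy, OpenCV 4.12 (cv2) and the standard library are available. Lean on these libraries where they do the work, as an engineer would, in place of code of your own. Each camera call takes 0.05 s, during which the arm holds its last target. There are 200 camera calls.

## Working session

There is one attempt and no reset: what is moved stays moved. The work goes in short steps, Python scripts to look and compute and a tool call to move; the robot and the scene stay as the last step left them, time stands still between calls to the robot, and variables do not carry over. Pictures are saved under pics/ and viewed, at most 12 in all, crops included, and the job is handed in when it is done.

Besides the shell and the picture viewer there is one more tool, called after "Emit:" as name(argument=value, ...) on one line, values as JSON. jog_arm: Moves the arm, as the interface text tells. Shift numbers are shares of 50 cm and turn numbers shares of 1.5 rad, none past 1 either way. Its arguments: {"type":"object","properties":{"motion":{"type":"string"}},"required":["motion"]}

```bash
mkdir -p pics; ls; python3 - <<'E'
from plant import *
import cv2,numpy as np
s=state(); print(s['time'],s['tool_pos'],s['tool_rot'],s['gripper_width'])
for c in ['scene','top']:
    f=grab_frame(c); cv2.imwrite(f'pics/{c}0.png',f['color'][:,:,::-1])
    for n in ['lid_press','lid_hinge','red_vial','yellow_vial','white_vial','rack','window','jar']:
        print(c,n,[(round(d['p'],2),np.round(d['at'],3).tolist()) for d in place_of(c,n)[:4]])
E
```

```text
pics
0.0 [ 0.23386684 -0.57887502  0.20886269] [-1.03379581e-03  9.81644278e-01  1.90718218e-01 -6.68089335e-05] 1.0004852336594412
scene lid_press [(0.86, [0.574, -0.015, 0.089]), (0.7, [0.318, 0.132, 0.03]), (0.66, [0.35, -0.332, 0.033])]
scene lid_hinge [(0.93, [0.364, 0.144, 0.02]), (0.68, [0.614, -0.01, 0.029]), (0.68, [0.393, -0.317, 0.021])]
scene red_vial [(0.59, [0.456, 0.135, 0.008])]
scene yellow_vial [(0.47, [0.475, 0.23, 0.006])]
scene white_vial [(0.55, [0.464, 0.181, 0.006]), (0.28, [0.477, 0.227, 0.008])]
scene rack [(0.82, [0.463, 0.179, 0.006])]
scene window [(0.44, [0.477, 0.226, 0.01])]
scene jar [(0.89, [0.418, -0.009, -0.0]), (0.65, [0.454, 0.135, 0.009])]
top lid_press [(0.97, [0.573, -0.018, 0.084]), (0.87, [0.322, 0.132, 0.028]), (0.76, [0.354, -0.326, 0.026])]
top lid_hinge [(0.64, [0.394, -0.313, 0.013]), (0.57, [0.363, 0.145, 0.022])]
top red_vial []
top yellow_vial [(0.54, [0.473, 0.225, 0.011])]
top white_vial [(0.68, [0.47, 0.183, 0.012])]
top rack [(0.85, [0.465, 0.183, -0.001]), (0.22, [0.539, -0.279, 0.058])]
top window [(0.85, [0.54, -0.28, 0.059])]
top jar [(0.87, [0.42, -0.005, -0.001])]
```

View pics/scene0.png

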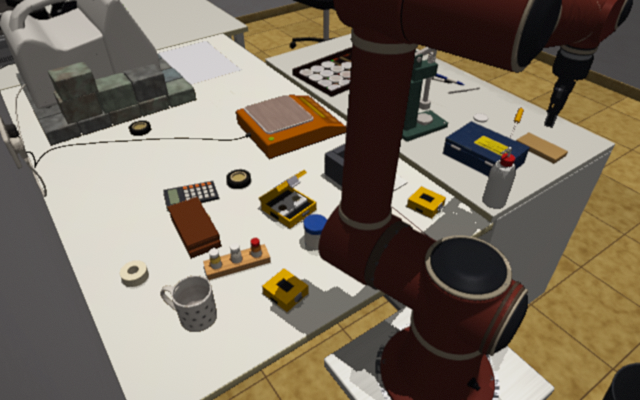

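View pics/top0.png

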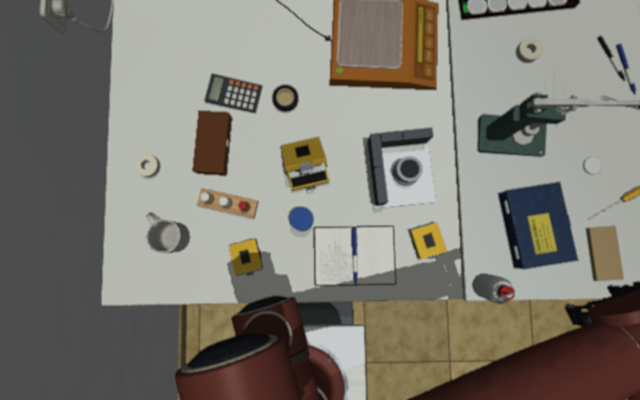

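The top view shows the open large case at (305,163), the jar at (301,218), the rack at (228,203) with the red cap at its right end (244,206), and the detector at (408,168) with bricks to the left of and above it. Next I'll measure these with depth.

```bash
cat > h.py <<'E'
from plant import *
import cv2,numpy as np
def cloud(f):
    K=f['intrinsics'];z=f['range_z'];v,u=np.mgrid[:400,:640]
    p=np.stack([(u-K[0,2])/K[0,0]*z,-(v-K[1,2])/K[1,1]*z,-z],-1)
    T=f['world_from_camera'];return p@T[:3,:3].T+T[:3,3]
def crop(f,P,name,x0,x1,y0,y1,s=4):
    cv2.imwrite(name,cv2.resize(f['color'][y0:y1,x0:x1,::-1],None,fx=s,fy=s,interpolation=cv2.INTER_CUBIC))
def rect(m,P):
    r=cv2.minAreaRect(P[m][:,:2].astype(np.float32)*1000); return [np.round(x,1) for x in r]
E
python3 - <<'E'
from h import *
f=grab_frame('top');P=cloud(f);c=f['color'].astype(int)
print(f['world_from_camera'][:3,3])
z=P[...,2];u=np.arange(640)[None]+0*z;v=np.arange(400)[:,None]+0*z
B=lambda a,b,cc,d:(u>=a)&(u<b)&(v>=cc)&(v<d)
rk=B(190,265,183,220)
print('rack',rect(rk&(abs(z-.02)<.006),P))
caps=rk&(z>.045);n,l,_,_=cv2.connectedComponentsWithStats(caps.astype(np.uint8))
for i in range(1,n):
    m=l==i; print('cap',m.sum(),np.median(P[m],0),P[m].mean(0),c[m].mean(0))
red=B(100,330,100,280)&(c[...,0]>120)&(c[...,1]<70)&(c[...,2]<70)&(z>.045);print('redcap',red.sum(),P[red].mean(0))
d=B(365,445,120,210)
br=d&(abs(z-.08)<.007)
print('bricks',rect(br,P))
w=d&(abs(z-.06)<.006)&(u>388)
n,l,s,_=cv2.connectedComponentsWithStats(w.astype(np.uint8));m=l==1+s[1:,4].argmax();print('win',m.sum(),P[m].mean(0),cv2.minEnclosingCircle(P[m][:,:2].astype(np.float32)*1000),np.median(z[m]))
j=B(285,317,203,233)&(z>.06);print('jar',P[j].mean(0),rect(j,P))
cs=B(275,335,130,195)&(z>.012);print('case',rect(cs,P))
# lid: plane fit
ld=B(275,335,130,195)&(z>.048);q=P[ld];A=np.c_[q[:,:2],np.ones(len(q))];k=np.linalg.lstsq(A,q[:,2],rcond=None)[0];print('lid plane',k,np.arctan(np.hypot(*k[:2])),np.arctan2(k[1],k[0]),z[ld].max())
for n in ['lid_press','window','rack']:
    m=cut_out('top',n)
    print(n,[(round(x['p'],2),P[x['pixels']].mean(0).round(3)) for x in m[:2]])
crop(f,P,'pics/c1.png',190,390,100,240)
E
```

```text
[ 0.33922429 -0.0531897   1.12628181]
rack [array([464.3, 182.6]), array([151.5,  46.1]), np.float64(76.2)]
cap 1 [ 0.33922429 -0.0531897   1.12628181] [ 0.33922429 -0.0531897   1.12628181] [182. 186. 177.]
cap 1 [ 0.33922429 -0.0531897   1.12628181] [ 0.33922429 -0.0531897   1.12628181] [182. 185. 177.]
cap 79 [0.47497132 0.22635921 0.06290201] [0.47487278 0.22658991 0.0609598 ] [160.03797468 158.40506329 148.48101266]
cap 1 [ 0.33922429 -0.0531897   1.12628181] [ 0.33922429 -0.0531897   1.12628181] [181. 184. 176.]
cap 80 [0.46261493 0.1802642  0.06306829] [0.46322451 0.18067594 0.06056401] [165.75   165.075  157.7875]
cap 74 [0.45156712 0.13354404 0.06231975] [0.45053108 0.13161321 0.07519043] [128.04054054  52.74324324  44.01351351]
cap 1 [ 0.33922429 -0.0531897   1.12628181] [ 0.33922429 -0.0531897   1.12628181] [146. 134. 117.]
cap 1 [ 0.33922429 -0.0531897   1.12628181] [ 0.33922429 -0.0531897   1.12628181] [94. 81. 65.]
cap 1 [ 0.33922429 -0.0531897   1.12628181] [ 0.33922429 -0.0531897   1.12628181] [182. 186. 178.]
cap 1 [ 0.33922429 -0.0531897   1.12628181] [ 0.33922429 -0.0531897   1.12628181] [150. 147. 135.]
cap 1 [ 0.33922429 -0.0531897   1.12628181] [ 0.33922429 -0.0531897   1.12628181] [170. 174. 166.]
redcap 41 [0.44892364 0.13118091 0.08901153]
bricks [array([ 541.7, -265.5]), array([175.1, 154. ]), np.float64(4.6)]
win 516 [ 0.5351931  -0.27898278  0.06001827] ((534.4685668945312, -279.38470458984375), 32.543025970458984) 0.05996600224181614
jar [ 0.41440893 -0.01053027  0.08884258] [array([397.8, -30.4]), array([111.8,  57.5]), np.float64(48.4)]
case [array([482. , -38.8]), array([284. , 106.6]), np.float64(14.1)]
lid plane [-2.68694341 -0.48424838  1.60738789] 1.2197017884898476 -2.963283946486903 1.1262818106093373
lid_press [(0.85, array([0.326, 0.133, 0.034])), (0.68, array([ 0.358, -0.325,  0.03 ]))]
window [(0.63, array([ 0.541, -0.262,  0.04 ]))]
rack [(0.91, array([0.463, 0.177, 0.02 ]))]
```

View pics/c1.png

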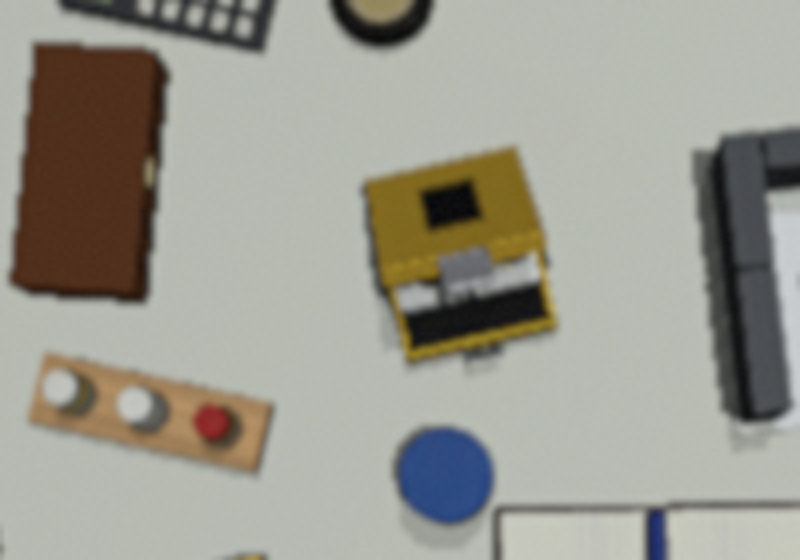

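The crop confirms it: lid open with the hinge at the back (image top), yaw about +14°, jar just in front. The red vial is at the rack's right end.

```bash
cat >> h.py <<'E'
from scipy.spatial.transform import Rotation as R
def go(pts):
    s=state();q=s['tool_rot'];r=R.from_quat([q[1],q[2],q[3],q[0]])
    print('t',round(s['time'],2),'tcp',np.round(s['tool_pos'],4),'F',np.round(s['contact_force'],1),'w',round(s['gripper_width'],3),'g',round(s['grasp_force'],1))
    for p in pts:
        a=p[3]; rt=R.from_matrix(np.array([[np.cos(a),np.sin(a),0],[np.sin(a),-np.cos(a),0],[0,0,-1]]).T.T)
        d=r.inv().apply(np.array(p[:3])-s['tool_pos'])/.5; t=(r.inv()*rt).as_rotvec()/1.5
        print(p,'->',d.round(4),t.round(4))
E
python3 - <<'E'
from h import *
go([(.30,-.45,.25,.384),(.43,-.24,.25,.85),(.565,-.02,.2,1.324)])
E
```

```text
t 1.1 tcp [ 0.234  -0.5795  0.2101] F [-0.2 -0.5  0.4] w 0.994 g 0.0
(0.3, -0.45, 0.25, 0.384) -> [ 0.2193 -0.1908 -0.0798] [ 0.      0.     -0.0001]
(0.43, -0.24, 0.25, 0.85) -> [ 0.6177 -0.4829 -0.0798] [ 0.      0.     -0.3108]
(0.565, -0.02, 0.2, 1.324) -> [ 1.0328 -0.7898  0.0202] [-0.      0.     -0.6268]
```

Emit:
jog_arm(motion="0 0.06 -0.05 -0.08 0 0 0; 0 0.14 -0.12 -0.08 0 0 -0.06; 0 0.22 -0.19 -0.08 0 0 -0.12; 0 0.32 -0.27 -0.08 0 0 -0.2; 0 0.42 -0.34 -0.08 0 0 -0.31")

```text
time: 1.72
tool_pos: [0.3656, -0.3417, 0.2504]
tool_rot: [0.0, 0.91, 0.414, 0.0]
contact_force: [-0.3, -0.3, -0.4]
gripper_width: -0.0
grasp_force: 0.0
```

```bash
python3 - <<'E'
from h import *
go([(.565,-.02,.2,1.324),(.572,-.018,.15,1.324)])
E
```

```text
t 1.73 tcp [ 0.3656 -0.3417  0.2504] F [-0.3 -0.3 -0.4] w -0.0 g 0.0
(0.565, -0.02, 0.2, 1.324) -> [ 0.7469 -0.1228  0.1006] [ 6.00e-04  2.00e-04 -3.14e-01]
(0.572, -0.018, 0.15, 1.324) -> [ 0.7592 -0.115   0.2006] [ 6.00e-04  2.00e-04 -3.14e-01]
```

Emit:
jog_arm(motion="0 0.12 -0.02 0 0 0 -0.06; 0 0.24 -0.04 0 0 0 -0.12; 0 0.36 -0.06 0 0 0 -0.18; 0 0.48 -0.08 0.03 0 0 -0.25; 0 0.6 -0.1 0.06 0 0 -0.314")

```text
time: 2.35
tool_pos: [0.5267, -0.0835, 0.2205]
tool_rot: [0.001, 0.789, 0.614, 0.0]
contact_force: [0.2, -0.9, 0.6]
gripper_width: 0.0
grasp_force: 0.0
```

```bash
python3 - <<'E'
from h import *
go([(.572,-.019,.15,1.324)])
f=grab_frame('wrist');P=cloud(f);cv2.imwrite('pics/w1.png',f['color'][:,:,::-1])
for n in ['lid_press','lid_hinge']: print(n,[(round(d['p'],2),np.round(d['at'],4)) for d in place_of('wrist',n)])
f=grab_frame('top');P=cloud(f);z=P[...,2]
for n in ['lid_press','lid_hinge']: print(n,[(round(d['p'],2),np.round(d['at'],4)) for d in place_of('top',n)])
E
```

```text
t 2.35 tcp [ 0.5267 -0.0835  0.2205] F [ 0.2 -0.9  0.6] w 0.0 g 0.0
(0.572, -0.019, 0.15, 1.324) -> [0.1474 0.0559 0.141 ] [ 0.0012  0.0002 -0.0006]
lid_press [(0.8, array([0.322 , 0.1327, 0.0305])), (0.7, array([ 0.5767, -0.0165,  0.0831]))]
lid_hinge [(0.93, array([ 0.6119, -0.0087,  0.0251]))]
lid_press [(0.87, array([ 0.5733, -0.0181,  0.0822])), (0.79, array([ 0.3566, -0.3254,  0.0284])), (0.66, array([0.322 , 0.1334, 0.0297]))]
lid_hinge [(0.95, array([ 0.6098, -0.0083,  0.0267])), (0.88, array([0.3623, 0.1411, 0.0215])), (0.68, array([ 0.3967, -0.3123,  0.0145]))]
```

View pics/w1.png

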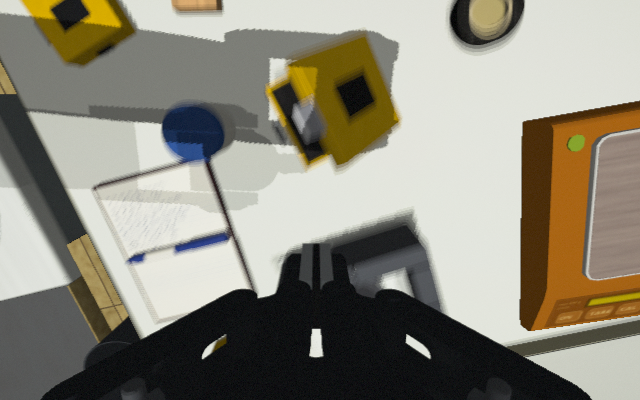

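Wrist view: the open case at (335,100) with its black patch at (355,95); the blue jar at (195,130). Consistent with the top camera's numbers.

Emit:
jog_arm(motion="0 0.05 0.02 0.04 0 0 0; 0 0.1 0.04 0.08 0 0 0; 0 0.147 0.056 0.12 0 0 0; 0 0.147 0.056 0.16 0 0 0; 0 0.147 0.056 0.19 0 0 0")

```text
time: 3.28
tool_pos: [0.5704, -0.0225, 0.1242]
tool_rot: [-0.0, 0.791, 0.612, -0.0]
contact_force: [0.4, -0.2, -0.2]
gripper_width: 0.0
grasp_force: 0.0
```

```bash
python3 - <<'E'
from h import *
go([(.572,-.019,.085,1.324),(.563,-.021,.07,1.324),(.555,-.023,.055,1.324),(.549,-.0245,.042,1.324),(.549,-.0245,.036,1.324)])
E
```

```text
t 3.27 tcp [ 0.5704 -0.0225  0.1242] F [ 0.4 -0.2 -0.2] w 0.0 g 0.0
(0.572, -0.019, 0.085, 1.324) -> [0.0077 0.0013 0.0785] [-0.0004  0.0004 -0.004 ]
(0.563, -0.021, 0.07, 1.324) -> [-0.0007 -0.0151  0.1085] [-0.0004  0.0004 -0.004 ]
(0.555, -0.023, 0.055, 1.324) -> [-0.0086 -0.0296  0.1385] [-0.0004  0.0004 -0.004 ]
(0.549, -0.0245, 0.042, 1.324) -> [-0.0144 -0.0404  0.1645] [-0.0004  0.0004 -0.004 ]
(0.549, -0.0245, 0.036, 1.324) -> [-0.0144 -0.0404  0.1765] [-0.0004  0.0004 -0.004 ]
```

Emit:
jog_arm(motion="0 0.005 0 0.045 0 0 0; 0 0.003 -0.005 0.075 0 0 0; 0 0 -0.015 0.1 0 0 0; 0 -0.006 -0.025 0.125 0 0 0; 0 -0.01 -0.033 0.145 0 0 0")

```text
time: 3.9
tool_pos: [0.5536, -0.0222, 0.0525]
tool_rot: [0.0, 0.79, 0.613, 0.0]
contact_force: [-0.8, -0.9, 2.5]
gripper_width: -0.001
grasp_force: 0.9
```

```bash
python3 - <<'E'
from h import *
go([(.549,-.0245,.042,1.324),(.549,-.0245,.036,1.324)])
E
```

```text
t 3.9 tcp [ 0.5536 -0.0222  0.0525] F [-0.8 -0.9  2.5] w -0.001 g 0.9
(0.549, -0.0245, 0.042, 1.324) -> [-0.0067 -0.0077  0.021 ] [ 0.0003  0.0001 -0.0029]
(0.549, -0.0245, 0.036, 1.324) -> [-0.0067 -0.0077  0.033 ] [ 0.0003  0.0001 -0.0029]
```

Emit:
jog_arm(motion="0 -0.003 -0.004 0.01 0 0 0; 0 -0.006 -0.007 0.018 0 0 0; 0 -0.006 -0.007 0.025 0 0 0; 0 -0.006 -0.007 0.03 0 0 0; 0 -0.006 -0.007 0.03 0 0 0")

```text
time: 4.53
tool_pos: [0.5497, -0.0239, 0.0375]
tool_rot: [0.0, 0.79, 0.613, -0.0]
contact_force: [-0.3, 0.1, 0.2]
gripper_width: -0.002
grasp_force: 0.1
```

Emit:
jog_arm(motion="0 0 0 0.003 0 0 0; 0 0 0 0.006 0 0 0; 0 0 0 0.009 0 0 0; 0 0 0 0.012 0 0 0; 0 0 0 0.012 0 0 0")

```text
time: 5.15
tool_pos: [0.5496, -0.0239, 0.0314]
tool_rot: [-0.0, 0.79, 0.613, -0.0]
contact_force: [0.0, 0.1, 1.8]
gripper_width: 0.002
grasp_force: 0.3
```

```bash
python3 - <<'E'
from h import *
go([])
f=grab_frame('scene');P=cloud(f);crop(f,P,'pics/s2.png',220,380,150,270,5)
E
```

```text
t 5.15 tcp [ 0.5496 -0.0239  0.0314] F [0.  0.1 1.8] w 0.002 g 0.3
```

View pics/s2.png

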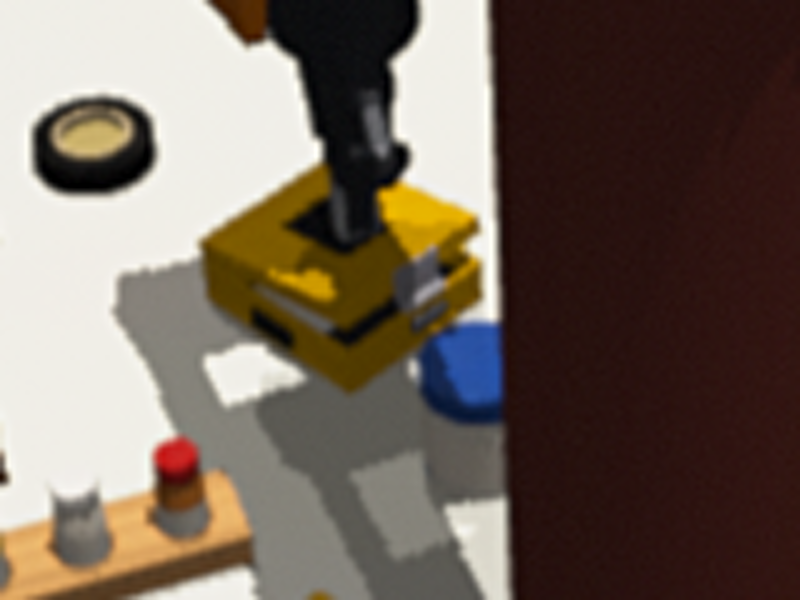

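The crop shows the finger on the patch at (350,235), while the lid front still gapes about 15 mm at (480,250). I'll keep pressing and watch the force.

Emit:
jog_arm(motion="0 0 0 0.003 0 0 0; 0 0 0 0.006 0 0 0; 0 0 0 0.009 0 0 0; 0 0 0 0.012 0 0 0; 0 0 0 0.012 0 0 0")

```text
time: 5.82
tool_pos: [0.5496, -0.0239, 0.0265]
tool_rot: [-0.0, 0.79, 0.613, -0.0]
contact_force: [-3.7, -0.1, 7.8]
gripper_width: -0.001
grasp_force: 3.5
```

```bash
python3 - <<'E'
from h import *
go([])
f=grab_frame('scene');P=cloud(f);z=P[...,2];c=f['color'].astype(int)
u=np.arange(640)[None]+0*z;v=np.arange(400)[:,None]+0*z
m=(u>255)&(u<320)&(v>180)&(v<230)&(c[...,0]>90)&(c[...,2]<60)&(c[...,1]>60)&(z>.03)&(z<.1)&(P[...,0]>.49)
q=P[m];A=np.c_[q[:,:2]-[.611,-.009],np.ones(len(q))]
for _ in range(5):
    k=np.linalg.lstsq(A,q[:,2],rcond=None)[0];r=abs(q[:,2]-A@k);g=r<max(.002,np.median(r)*2);A,q=A[g],q[g]
print(len(q),k,np.arctan(np.hypot(*k[:2])),q[:,2].min(),q[:,2].max())
E
```

```text
t 5.83 tcp [ 0.5496 -0.0239  0.0265] F [-3.7 -0.1  7.8] w -0.001 g 3.5
387 [-0.088111   -0.01494949  0.04206881] 0.08913341842929157 0.040680871560309306 0.052861452668204745
```

Emit:
jog_arm(motion="0 0 0 0.004 0 0 0; 0 0 0 0.008 0 0 0; 0 0 0 0.012 0 0 0; 0 0 0 0.016 0 0 0; 0 0 0 0.016 0 0 0")

```text
time: 6.5
tool_pos: [0.5504, -0.0241, 0.0201]
tool_rot: [0.0, 0.79, 0.613, 0.0]
contact_force: [-6.4, -0.7, 15.2]
gripper_width: -0.003
grasp_force: 7.6
```

```bash
cat > lid.py <<'E'
from h import *
def lid(cam='scene'):
    f=grab_frame(cam);P=cloud(f);z=P[...,2];c=f['color'].astype(int)
    m=(c[...,0]>90)&(c[...,2]<60)&(c[...,1]>60)&(z>.03)&(z<.12)&(P[...,0]>.49)&(P[...,0]<.66)&(abs(P[...,1]+.02)<.09)
    q=P[m];A=np.c_[q[:,:2]-[.611,-.009],np.ones(len(q))]
    for _ in range(5):
        k=np.linalg.lstsq(A,q[:,2],rcond=None)[0];r=abs(q[:,2]-A@k);g=r<max(.002,np.median(r)*2);A,q=A[g],q[g]
    print(cam,'lid',len(q),k.round(3),np.arctan(np.hypot(*k[:2])).round(3))
E
python3 - <<'E'
from lid import *
go([]);lid()
E
```

```text
t 6.5 tcp [ 0.5504 -0.0241  0.0201] F [-6.4 -0.7 15.2] w -0.003 g 7.6
scene lid 405 [0.002 0.001 0.042] 0.002
```

Lid reads 0.00 rad, so it's shut. But the reported TCP was about 20 mm below the lid top. I'll lift and check the fingertip height by depth before grasping.

Emit:
jog_arm(motion="0 0 0 -0.05 0 0 0; 0 0 0 -0.1 0 0 0; 0 0 0 -0.15 0 0 0; 0 0 0 -0.2 0 0 0; 0 0 0 -0.2 0 0 0")

```text
time: 7.18
tool_pos: [0.5514, -0.0241, 0.1196]
tool_rot: [0.002, 0.79, 0.613, 0.002]
contact_force: [0.9, 0.8, 0.6]
gripper_width: -0.001
grasp_force: 0.0
```

```bash
python3 - <<'E'
from lid import *
go([(.4516,.1335,.15,1.324)])
lid();lid('top')
f=grab_frame('scene');P=cloud(f);c=f['color'].astype(int)
m=(c.sum(2)<120)&(np.hypot(P[...,0]-.55,P[...,1]+.024)<.05)&(P[...,2]>.055)
q=P[m];print(m.sum(),np.sort(q[:,2])[:12].round(3)); lo=q[q[:,2]<q[:,2].min()+.02];print('tip',lo.mean(0))
crop(f,P,'pics/s3.png',220,380,130,250,5)
f=grab_frame('wrist');cv2.imwrite('pics/w3.png',f['color'][:,:,::-1])
E
```

```text
t 7.17 tcp [ 0.5514 -0.0241  0.1196] F [0.9 0.8 0.6] w -0.001 g 0.0
(0.4516, 0.1335, 0.15, 1.324) -> [ 0.2558 -0.2714 -0.0619] [ 0.0033 -0.0004 -0.0028]
scene lid 579 [0.002 0.002 0.042] 0.003
top lid 173 [ 0.01  -0.001  0.042] 0.01
1243 [0.147 0.148 0.149 0.149 0.15  0.15  0.151 0.151 0.152 0.153 0.154 0.154]
tip [ 0.53712135 -0.01916987  0.15786619]
```

View pics/s3.png

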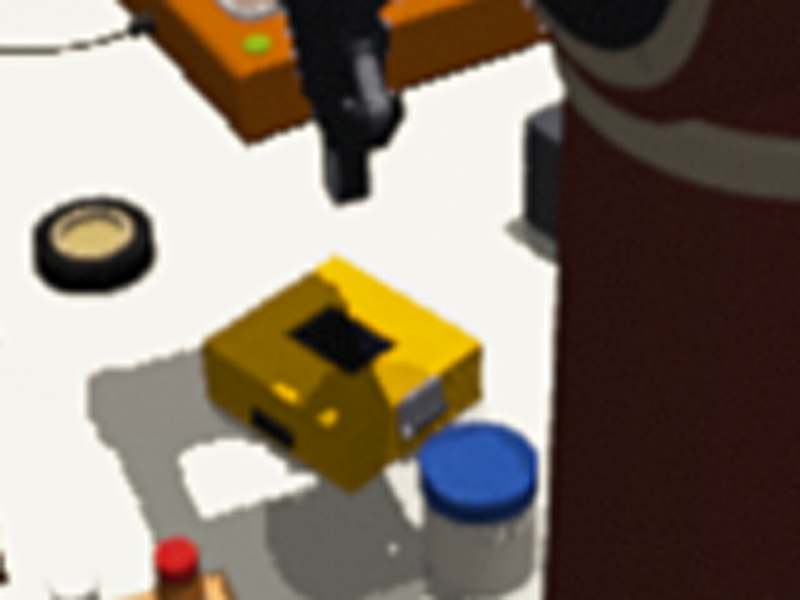

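The crop shows the case fully shut, the jar untouched, and the fingertip at frame pixel (289,169).

```bash
python3 - <<'E'
from h import *
f=grab_frame('scene');P=cloud(f);c=f['color'].astype(int)
for v in range(158,173,2): print(v,[(P[v,u].round(3).tolist(),int(c[v,u].sum())) for u in (287,290)])
T=f['world_from_camera'];K=f['intrinsics']
for z in (.1196,.14):
    p=np.linalg.inv(T)@np.array([.5514,-.0241,z,1]);print(z,K[0,2]+K[0,0]*p[0]/-p[2],K[1,2]-K[1,1]*p[1]/-p[2])
E
```

```text
158 [([0.522, -0.004, 0.197], 36), ([0.504, -0.002, 0.208], 42)]
160 [([0.521, -0.003, 0.192], 63), ([0.517, -0.009, 0.192], 42)]
162 [([0.544, -0.016, 0.166], 112), ([0.54, -0.022, 0.166], 40)]
164 [([0.542, -0.015, 0.162], 123), ([0.534, -0.018, 0.165], 44)]
166 [([0.544, -0.015, 0.155], 129), ([0.535, -0.019, 0.158], 41)]
168 [([0.542, -0.014, 0.151], 124), ([0.538, -0.02, 0.15], 31)]
170 [([0.546, -0.016, 0.14], 193), ([0.539, -0.02, 0.143], 201)]
172 [([0.697, -0.103, 0.001], 702), ([0.691, -0.11, 0.002], 725)]
0.1196 289.0288229834386 174.53642034300972
0.14 288.6519128307996 168.00715535449092
```

The true fingertips sit about 20 mm above the reported TCP, and I'll allow for that. Next: above the red vial.

Emit:
jog_arm(motion="50 0.05 -0.05 -0.04 0 0 0; 100 0.1 -0.11 -0.06 0 0 0; 100 0.155 -0.165 -0.06 0 0 0; 100 0.205 -0.22 -0.06 0 0 0; 100 0.256 -0.271 -0.06 0 0 0")

```text
time: 8.05
tool_pos: [0.4488, 0.1346, 0.1465]
tool_rot: [-0.0, 0.79, 0.613, -0.001]
contact_force: [-0.2, -0.4, 0.3]
gripper_width: 0.994
grasp_force: 0.0
```

Emit:
jog_arm(motion="100 0 0 0 0 0 0; 100 0 0 0 0 0 0; 100 0 0 0 0 0 0; 100 0 0 0 0 0 0; 100 0 0 0 0 0 0")

```text
time: 8.68
tool_pos: [0.4504, 0.1333, 0.1476]
tool_rot: [-0.0, 0.79, 0.613, -0.0]
contact_force: [0.0, -0.7, 0.9]
gripper_width: 1.001
grasp_force: 0.0
```

```bash
python3 - <<'E'
from lid import *
go([(.4516,.1335,.09,1.324),(.4516,.1335,.0045,1.324)])
lid('top')
f=grab_frame('wrist');P=cloud(f);z=P[...,2];c=f['color'].astype(int);cv2.imwrite('pics/w4.png',f['color'][:,:,::-1])
ok=f['range_z']>0
h=np.histogram(z[ok],bins=np.arange(-.06,.1,.004));print([(round(a,3),b) for a,b in zip(h[1],h[0])])
for n in ['red_vial','rack','white_vial']: print(n,[(round(d['p'],2),np.round(d['at'],4)) for d in place_of('wrist',n)])
red=(c[...,0]>100)&(c[...,1]<70)&(c[...,2]<70)&ok
vv,uu=np.nonzero(red);print('red',red.sum(),uu.mean(),vv.mean(),np.median(P[red],0))
f=grab_frame('scene')
for n in ['red_vial','rack']: print(n,[(round(d['p'],2),np.round(d['at'],4)) for d in place_of('scene',n)])
P=cloud(f);c=f['color'].astype(int);z=P[...,2]
red=(c[...,0]>100)&(c[...,1]<70)&(c[...,2]<70)&(z>.04)&(z<.075)&(np.hypot(P[...,0]-.45,P[...,1]-.133)<.04);print(red.sum(),P[red].mean(0))
E
```

```text
t 8.68 tcp [0.4504 0.1333 0.1476] F [ 0.  -0.7  0.9] w 1.001 g 0.0
(0.4516, 0.1335, 0.09, 1.324) -> [0.001  0.0022 0.1153] [-0.0001  0.0001 -0.0034]
(0.4516, 0.1335, 0.0045, 1.324) -> [0.001  0.0022 0.2863] [-0.0001  0.0001 -0.0034]
top lid 892 [-0.003 -0.002  0.042] 0.003
[(np.float64(-0.06), np.int64(0)), (np.float64(-0.056), np.int64(0)), (np.float64(-0.052), np.int64(0)), (np.float64(-0.048), np.int64(0)), (np.float64(-0.044), np.int64(0)), (np.float64(-0.04), np.int64(0)), (np.float64(-0.036), np.int64(0)), (np.float64(-0.032), np.int64(120)), (np.float64(-0.028), np.int64(336)), (np.float64(-0.024), np.int64(422)), (np.float64(-0.02), np.int64(374)), (np.float64(-0.016), np.int64(398)), (np.float64(-0.012), np.int64(416)), (np.float64(-0.008), np.int64(497)), (np.float64(-0.004), np.int64(130719)), (np.float64(0.0), np.int64(3947)), (np.float64(0.004), np.int64(3239)), (np.float64(0.008), np.int64(6586)), (np.float64(0.012), np.int64(3549)), (np.float64(0.016), np.int64(8638)), (np.float64(0.02), np.int64(1105)), (np.float64(0.024), np.int64(5418)), (np.float64(0.028), np.int64
[... 225 characters left out ...]
), (np.float64(0.056), np.int64(424)), (np.float64(0.06), np.int64(2124)), (np.float64(0.064), np.int64(429)), (np.float64(0.068), np.int64(1639)), (np.float64(0.072), np.int64(197)), (np.float64(0.076), np.int64(194)), (np.float64(0.08), np.int64(193)), (np.float64(0.084), np.int64(250)), (np.float64(0.088), np.int64(623)), (np.float64(0.092), np.int64(0))]
red_vial [(0.62, array([0.453 , 0.1344, 0.0067]))]
rack [(0.56, array([ 4.669e-01,  1.825e-01, -1.000e-04]))]
white_vial [(0.68, array([0.4627, 0.1833, 0.006 ]))]
red 18403 495.7890561321524 44.50067923708091 [0.61150498 0.2141967  0.04630068]
red_vial []
rack [(0.77, array([0.4643, 0.1781, 0.0056]))]
3 [0.45327095 0.14118223 0.0631186 ]
```

View pics/w4.png

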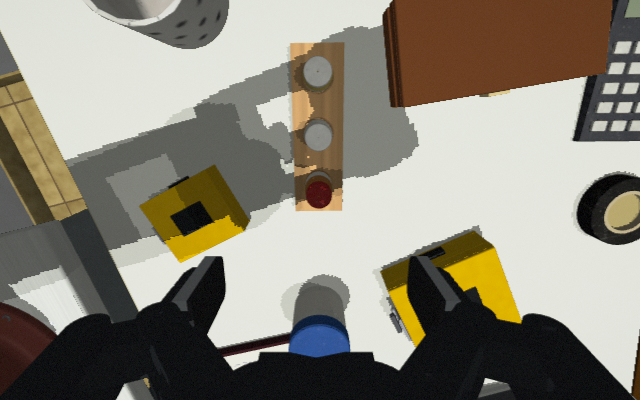

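Wrist view: the red cap at (319,194) at the rack's near end, the fingers symmetric about u≈317 and the rack axis aligned with the tool. Now I'll measure the fingertips and the cap in 3D from this camera.

```bash
python3 - <<'E'
from h import *
go([])
f=grab_frame('wrist');P=cloud(f);c=f['color'].astype(int);rz=f['range_z']
v,u=np.mgrid[:400,:640]
m=(u>300)&(u<340)&(v>175)&(v<215)&(c[...,0]>60)&(c[...,1]<45)&(P[...,2]>.057);print('cap',m.sum(),P[m].mean(0),P[m].min(0),P[m].max(0))
for a,b in ((150,232),(405,490)):
    m=(u>a)&(u<b)&(v>250)&(v<330)&(rz>0.02)&(c.sum(2)<200)&(P[...,2]>.1)
    q=P[m];s=q[q[:,2]<q[:,2].min()+.006];print('tip',m.sum(),q[:,2].min(),s.mean(0),s.min(0),s.max(0))
E
```

```text
t 9.07 tcp [0.4502 0.1338 0.1477] F [ 0.2 -0.1  0.6] w 0.997 g 0.0
cap 511 [0.45392584 0.13722637 0.06130421] [0.44337801 0.12629019 0.05721851] [0.46428609 0.14714871 0.06327082]
tip 3575 0.18055211282028416 [0.40931319 0.14554988 0.18412127] [0.40626649 0.13366864 0.18055211] [0.41196638 0.15635953 0.18651888]
tip 3855 0.18003253925073898 [0.4929761  0.12517434 0.1837936 ] [0.48963392 0.11319062 0.18003254] [0.50065344 0.13430734 0.18602041]
```

Emit:
jog_arm(motion="100 0.003 0.003 0.06 0 0 -0.003; 100 0.005 0.004 0.12 0 0 -0.003; 100 0.005 0.004 0.18 0 0 -0.003; 100 0.005 0.004 0.22 0 0 -0.003; 100 0.005 0.004 0.25 0 0 -0.003")

```text
time: 9.75
tool_pos: [0.4524, 0.1357, 0.0217]
tool_rot: [-0.0, 0.789, 0.615, -0.0]
contact_force: [-0.6, 0.3, 1.4]
gripper_width: 1.002
grasp_force: 0.0
```

```bash
python3 - <<'E'
from h import *
go([(.4525,.135,.005,1.324)])
f=grab_frame('wrist');P=cloud(f);c=f['color'].astype(int);rz=f['range_z']
cv2.imwrite('pics/w5.png',f['color'][:,:,::-1])
E
```

```text
t 9.75 tcp [0.4524 0.1357 0.0217] F [-0.6  0.3  1.4] w 1.002 g 0.0
(0.4525, 0.135, 0.005, 1.324) -> [-0.0012  0.0006  0.0333] [-0.0005  0.0002  0.0002]
```

View pics/w5.png

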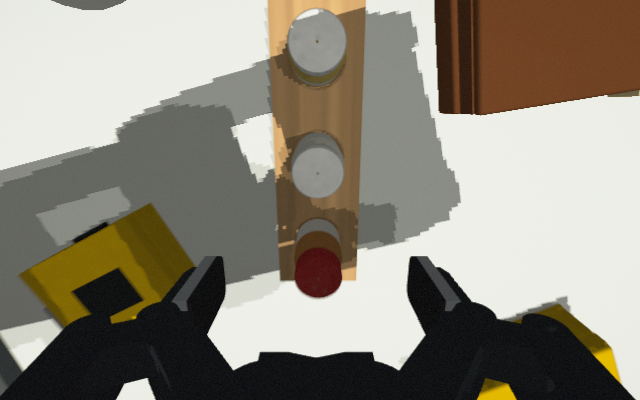

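The red cap at (319,272) lies midway between the pads, clear of the other vials. Descending and closing.

Emit:
jog_arm(motion="100 0 0 0.015 0 0 0; 100 0 0 0.034 0 0 0; 100 0 0 0.034 0 0 0; 50 0 0 0.034 0 0 0; 35 0 0 0.034 0 0 0")

```text
time: 10.42
tool_pos: [0.4532, 0.1357, 0.0062]
tool_rot: [0.0, 0.789, 0.615, 0.0]
contact_force: [0.5, -0.3, -0.1]
gripper_width: 0.603
grasp_force: 0.0
```

Emit:
jog_arm(motion="0 0 0 0 0 0 0; 0 0 0 0 0 0 0; 0 0 0 0 0 0 0; 0 0 0 0 0 0 0; 0 0 0 0 0 0 0")

```text
time: 11.05
tool_pos: [0.4532, 0.1357, 0.0062]
tool_rot: [0.0, 0.789, 0.615, 0.0]
contact_force: [-0.8, -0.2, 4.3]
gripper_width: 0.256
grasp_force: 59.2
```

Emit:
jog_arm(motion="0 0 0 -0.02 0 0 0; 0 0 0 -0.06 0 0 0; 0 0 0 -0.12 0 0 0; 0 0 0 -0.18 0 0 0; 0 0 0 -0.24 0 0 0")

```text
time: 11.68
tool_pos: [0.4521, 0.1356, 0.1264]
tool_rot: [-0.0, 0.789, 0.615, -0.0]
contact_force: [0.2, 0.3, -0.5]
gripper_width: 0.255
grasp_force: 59.2
```

```bash
python3 - <<'E'
from lid import *
go([(.45,-.05,.18,1.324),(.535,-.279,.18,1.324)])
f=grab_frame('scene');P=cloud(f);crop(f,P,'pics/s6.png',180,340,160,280,5)
c=f['color'].astype(int)
f=grab_frame('wrist');cv2.imwrite('pics/w6.png',f['color'][:,:,::-1])
E
```

```text
t 11.68 tcp [0.4521 0.1356 0.1264] F [ 0.2  0.3 -0.5] w 0.255 g 59.2
(0.45, -0.05, 0.18, 1.324) -> [-0.361   0.0865 -0.1071] [-0.0007  0.0002  0.0002]
(0.535, -0.279, 0.18, 1.324) -> [-0.7637  0.3631 -0.1072] [-0.0007  0.0002  0.0002]
```

View pics/s6.png

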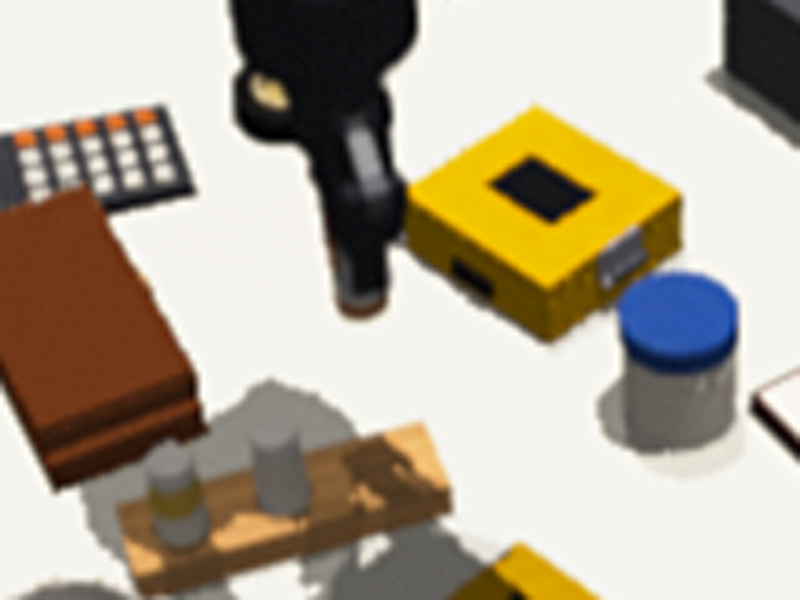

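The red vial is held upright with its base at (360,315), about 17 mm below the tips. The lid is shut, and the other vials and the jar are in place. Carrying over.

Emit:
jog_arm(motion="0 -0.07 0.03 -0.05 0 0 0; 0 -0.15 0.07 -0.1 0 0 0; 0 -0.24 0.11 -0.11 0 0 0; 0 -0.33 0.16 -0.11 0 0 0; 0 -0.42 0.2 -0.11 0 0 0")

```text
time: 12.4
tool_pos: [0.4979, -0.0938, 0.1793]
tool_rot: [-0.001, 0.789, 0.615, -0.0]
contact_force: [0.3, -0.3, -1.2]
gripper_width: 0.259
grasp_force: 59.2
```

```bash
python3 - <<'E'
from h import *
go([(.535,-.279,.18,1.324)])
E
```

```text
t 12.4 tcp [ 0.4979 -0.0938  0.1793] F [ 0.3 -0.3 -1.2] w 0.259 g 59.2
(0.535, -0.279, 0.18, 1.324) -> [-0.3411  0.1623 -0.0018] [-0.0012 -0.0002  0.0001]
```

Emit:
jog_arm(motion="0 -0.08 0.04 0 0 0 0; 0 -0.16 0.08 0 0 0 0; 0 -0.24 0.12 0 0 0 0; 0 -0.3 0.145 0 0 0 0; 0 -0.34 0.162 0 0 0 0")

```text
time: 13.02
tool_pos: [0.5349, -0.2779, 0.1789]
tool_rot: [-0.001, 0.789, 0.614, -0.0]
contact_force: [-0.2, -0.2, -0.9]
gripper_width: 0.256
grasp_force: 59.2
```

Emit:
jog_arm(motion="0 0 0 0.02 0 0 0; 0 0 0 0.04 0 0 0; 0 0 0 0.06 0 0 0; 0 0 0 0.06 0 0 0; 0 0 0 0.06 0 0 0")

```text
time: 13.65
tool_pos: [0.5357, -0.2766, 0.1509]
tool_rot: [0.0, 0.788, 0.615, 0.0]
contact_force: [-0.2, 0.3, 0.8]
gripper_width: 0.259
grasp_force: 59.2
```

```bash
python3 - <<'E'
from h import *
go([(.535,-.279,.10,1.324)])
for cam in ['wrist','scene','top']:
    f=grab_frame(cam)
    for n in ['window','red_vial']: print(cam,n,[(round(d['p'],2),np.round(d['at'],4)) for d in place_of(cam,n)])
    if cam=='wrist':
        P=cloud(f);c=f['color'].astype(int);cv2.imwrite('pics/w7.png',f['color'][:,:,::-1])
        m=(abs(P[...,2]-.06)<.006)&(np.hypot(P[...,0]-.535,P[...,1]+.279)<.05);print('disc',m.sum(),cv2.minEnclosingCircle(P[m][:,:2].astype(np.float32)*1000),np.median(P[m][:,2]))
E
```

```text
t 13.65 tcp [ 0.5357 -0.2766  0.1509] F [-0.2  0.3  0.8] w 0.259 g 59.2
(0.535, -0.279, 0.1, 1.324) -> [-0.005  -0.0003  0.1018] [0.0003 0.0001 0.0006]
wrist window [(0.96, array([ 0.5332, -0.2813,  0.0548]))]
wrist red_vial [(0.57, array([ 0.5338, -0.2772,  0.1537])), (0.24, array([ 0.534 , -0.2815,  0.0592]))]
disc 3921 ((536.962890625, -278.7972717285156), 31.98697280883789) 0.05828871635617339
scene window [(0.74, array([ 0.5371, -0.2792,  0.0608]))]
scene red_vial []
top window []
top red_vial [(0.35, array([ 0.6128, -0.0086,  0.0301])), (0.17, array([ 0.4668,  0.1843, -0.001 ]))]
```

View pics/w7.png

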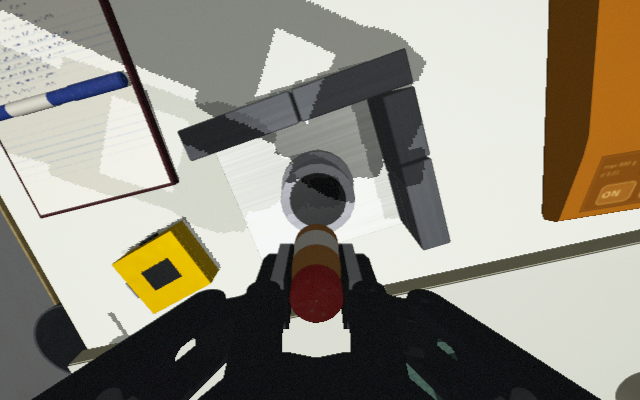

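Wrist view: the vial is upright in the fingers at (317,290), with the window ring ahead at (318,190) and the bricks beyond and to the right. The cameras put the window centre near (0.536, -0.279).

Emit:
jog_arm(motion="0 -0.003 0 0.025 0 0 0; 0 -0.006 0 0.05 0 0 0; 0 -0.006 0 0.075 0 0 0; 0 -0.006 0 0.1 0 0 0; 0 -0.006 0 0.11 0 0 0")

```text
time: 14.72
tool_pos: [0.5341, -0.2794, 0.094]
tool_rot: [-0.001, 0.789, 0.615, -0.0]
contact_force: [0.0, 0.3, -1.0]
gripper_width: 0.261
grasp_force: 59.2
```

```bash
python3 - <<'E'
from h import *
go([(.5355,-.2795,.068,1.324)])
f=grab_frame('scene');P=cloud(f);c=f['color']
T=f['world_from_camera'];K=f['intrinsics']
for p in [(.536,-.279,.06),(.536,-.279,.1)]:
    p=np.linalg.inv(T)@np.array([*p,1]);print(K[0,2]+K[0,0]*p[0]/-p[2],K[1,2]-K[1,1]*p[1]/-p[2])
f=grab_frame('wrist');P=cloud(f);c=f['color'].astype(int);v,u=np.mgrid[:400,:640]
m=(np.hypot(P[...,0]-.536,P[...,1]+.279)<.03)&(c[...,0]>c[...,2]+30)&(P[...,2]>.06)
q=P[m];print('vial',m.sum(),np.percentile(q[:,2],[0,1,2,50,99]))
for a in np.arange(.085,.16,.008):
    s=q[abs(q[:,2]-a)<.004]
    if len(s)>15: print(round(a,3),len(s),s.mean(0).round(4),s.min(0).round(4),s.max(0).round(4))
cv2.imwrite('pics/w8.png',f['color'][:,:,::-1])
E
```

```text
t 14.72 tcp [ 0.5341 -0.2794  0.094 ] F [ 0.   0.3 -1. ] w 0.261 g 59.2
(0.5355, -0.2795, 0.068, 1.324) -> [0.0005 0.0028 0.0519] [-0.0014 -0.0005  0.0002]
370.29877610071344 161.50395979526814
371.25521868876655 149.66144318429554
vial 3674 [0.09424052 0.09697256 0.09849477 0.14826428 0.15024872]
0.093 38 [ 0.5385 -0.2687  0.0961] [ 0.5289 -0.2759  0.0942] [ 0.5465 -0.2666  0.097 ]
0.101 181 [ 0.5368 -0.2688  0.1006] [ 0.5251 -0.2771  0.0972] [ 0.5467 -0.2664  0.105 ]
0.125 284 [ 0.5374 -0.2689  0.1257] [ 0.5254 -0.276   0.1213] [ 0.5467 -0.2662  0.129 ]
0.133 670 [ 0.537  -0.2708  0.1323] [ 0.5247 -0.2821  0.129 ] [ 0.5466 -0.2662  0.1358]
0.141 354 [ 0.5372 -0.2706  0.142 ] [ 0.5256 -0.2864  0.1377] [ 0.5456 -0.2676  0.145 ]
0.149 2147 [ 0.5352 -0.2774  0.1489] [ 0.5243 -0.2895  0.145 ] [ 0.5456 -0.2676  0.1509]
```

The vial measures (0.5355, -0.278) with its base at 0.095, within about 2 mm of the window centre. Descending the last 26 mm.

Emit:
jog_arm(motion="0 -0.001 0.001 0.012 0 0 0; 0 -0.002 0.001 0.025 0 0 0; 0 -0.002 0.001 0.037 0 0 0; 0 -0.002 0.001 0.047 0 0 0; 0 -0.002 0.001 0.051 0 0 0")

```text
time: 15.45
tool_pos: [0.5348, -0.2808, 0.0696]
tool_rot: [-0.0, 0.789, 0.615, -0.0]
contact_force: [-0.7, -1.1, -0.1]
gripper_width: 0.255
grasp_force: 59.2
```

Emit:
jog_arm(motion="0 0 0 0 0 0 0; 0 0 0 0 0 0 0; 0 0 0 0 0 0 0; 0 0 0 0 0 0 0; 0 0 0 0 0 0 0")

```text
time: 16.08
tool_pos: [0.5351, -0.281, 0.0703]
tool_rot: [0.0, 0.789, 0.615, 0.0]
contact_force: [-0.2, 0.6, -0.1]
gripper_width: 0.257
grasp_force: 59.2
```

```bash
python3 - <<'E'
from lid import *
go([]);lid();lid('top')
f=grab_frame('wrist');P=cloud(f);c=f['color'].astype(int)
m=(np.hypot(P[...,0]-.536,P[...,1]+.279)<.03)&(c[...,0]>c[...,2]+30)&(P[...,2]>.064)
q=P[m];print('vial',np.percentile(q[:,2],[0,1,99]));s=q[q[:,2]>np.percentile(q[:,2],99)-.004];print('cap',s.min(0),s.max(0))
m=(abs(P[...,2]-.059)<.004)&(np.hypot(P[...,0]-.535,P[...,1]+.279)<.045);print('disc',m.sum(),cv2.minEnclosingCircle(P[m][:,:2].astype(np.float32)*1000),np.median(P[m][:,2]))
f=grab_frame('scene');crop(f,None,'pics/s8.png',180,420,90,270,3)
for n in ['jar','white_vial','yellow_vial']: print(n,[(round(d['p'],2),np.round(d['at'],3)) for d in place_of('scene',n)[:2]])
E
```

```text
t 16.07 tcp [ 0.5351 -0.281   0.0703] F [-0.2  0.6 -0.1] w 0.257 g 59.2
scene lid 653 [ 0.003 -0.001  0.042] 0.003
top lid 833 [-0.002  0.004  0.042] 0.004
vial [0.07088133 0.07342813 0.12652457]
cap [ 0.52514773 -0.29095095  0.12254506] [ 0.54644134 -0.26897118  0.12709049]
disc 5131 ((537.086669921875, -278.6701354980469), 31.915971755981445) 0.05826398888530185
jar [(0.56, array([ 0.415, -0.01 ,  0.001]))]
white_vial [(0.48, array([0.465, 0.18 , 0.01 ]))]
yellow_vial [(0.73, array([ 0.535, -0.279,  0.058])), (0.54, array([0.476, 0.227, 0.006]))]
```

View pics/s8.png

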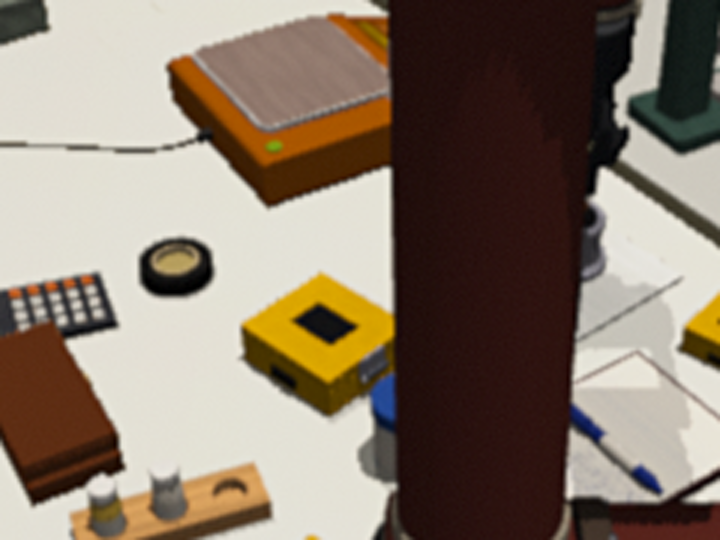

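Lid shut, others in place (rack at the lower left, jar behind the arm), vial about 2 mm off centre with a gap near 12 mm. One small trim, then hand in.

Emit:
jog_arm(motion="0 0.001 0.001 0.002 0 0 0; 0 0.002 0.001 0.004 0 0 0; 0 0.002 0.001 0.004 0 0 0; 0 0.002 0.001 0.004 0 0 0; 0 0.002 0.001 0.004 0 0 0")

```text
time: 17.05
tool_pos: [0.5358, -0.2802, 0.0682]
tool_rot: [0.0, 0.789, 0.615, -0.0]
contact_force: [0.9, -0.4, -1.0]
gripper_width: 0.255
grasp_force: 59.2
```

Emit:
jog_arm(motion="0 0 0 0 0 0 0; 0 0 0 0 0 0 0; 0 0 0 0 0 0 0; 0 0 0 0 0 0 0; 0 0 0 0 0 0 0")

```text
time: 17.68
tool_pos: [0.5358, -0.2801, 0.0682]
tool_rot: [-0.0, 0.789, 0.615, 0.0]
contact_force: [0.4, 0.3, 0.2]
gripper_width: 0.254
grasp_force: 59.2
```

```bash
python3 -c "
from h import *
go([]);print(job_done())"
```

```text
t 17.68 tcp [ 0.5358 -0.2801  0.0682] F [0.4 0.3 0.2] w 0.254 g 59.2
the job is handed in; nothing more can be done
None
```

I handed the job in at 17.7 s, verdict not shown: the lid measured shut, the red-capped vial is held about 1 cm above the window and within about 2 mm of its centre, and the jar and other vials are where they stood.

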